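# Gather the bushings in the lidded inspection dish

### The job

Two brass bushings lie loose in the white inspection dish with the yellow-striped end and the clear, red-gripped lid. Pick up the dish with the lid on, tilt it until both bushings have slid against the yellow end, without letting the lid come off, and set it back flat on the green bench top. Then lift the lid off by its red grip and lay it, grip up, on the grey pad nearest the robot, leaving the bushings gathered at the yellow end.

Things in the scene. Friction and masses are not known exactly. Their poses are not given: they have to be found in the camera images.
- dish_mid (a point): White dish, 104 mm long (x), 60 wide (y), 40 high, walls and floor 6, 0.2 kg, loose on the bench. Point: its centre, 20 mm up; z up. The -x end has the yellow stripe. Grip it from above across the 60 mm width; the lid is 3 mm narrower each side, clear of the fingers. A lookalike with blue stripe and grip is not part of the job. Nothing else stands within 100 mm of its centre.
- lid_grip (a point): Loose clear lid: plate 98 x 54 x 4 mm; plug below it enters the dish 4 mm, 1.5 mm play; stays on in a 35 degree tilt. Red grip block on top, 30 (x) x 16 (y) x 20 mm. Point: the block's centre, 10 mm above the plate, 18 above the plug's underside, 34 above the dish's centre when seated, axes then as the dish's. Grey pad (clear, 2 mm thick): x 0.385 to 0.515 m, y -0.21 to 0.21 m from the robot base.
- bushing_a: Brass bushing in the dish: 16 mm diameter flange, 6 mm high, with a 10 mm boss, 12 mm high in all, 15 g. Origin: centre of its underside. It slides on the dish floor once the dish is tilted more than about 16 degrees (30 degrees for a second is ample) and stays put when the dish is level.
- bushing_b: Second brass bushing, same as the first.
There are look-alikes about, which are no part of the job. What is shaped like the part that bears dish_mid but orange or purple is not meant.

How it is judged (in metres and radians):
On the way, in this order (a step that is already met when the one before it is completed fails the run):
1. the dish is tilted by more than 15 degrees with the lid seated on it (angle between dish_mid's own z axis and vertical above 0.262 rad and z of lid_grip in the frame of dish_mid between 0.026 and 0.042 m and x of lid_grip in the frame of dish_mid between -0.012 and 0.012 m and y of lid_grip in the frame of dish_mid between -0.012 and 0.012 m), for 0.2 s.
2. the dish stands flat on the bench again, lid still on, both bushings at the yellow end (centres within 22 mm of its inner wall) (angle between dish_mid's own z axis and vertical below 0.12 rad and height (world z) of dish_mid below 0.026 m and z of lid_grip in the frame of dish_mid between 0.026 and 0.042 m and x of lid_grip in the frame of dish_mid between -0.012 and 0.012 m and y of lid_grip in the frame of dish_mid between -0.012 and 0.012 m and x of bushing_a in the frame of dish_mid between -0.05 and -0.024 m and y of bushing_a in the frame of dish_mid between -0.028 and 0.028 m and z of bushing_a in the frame of dish_mid between -0.02 and 0.012 m and x of bushing_b in the frame of dish_mid between -0.05 and -0.024 m and y of bushing_b in the frame of dish_mid between -0.028 and 0.028 m and z of bushing_b in the frame of dish_mid between -0.02 and 0.012 m), for 0.2 s.
At the end, for the whole second after the job is handed in: The dish stands flat on the bench (within 7 degrees), both bushings in it with their centres within 22 mm of the inner wall of the yellow end; the lid lies off the dish, grip up (within 10 degrees), flat on the grey pad with its centre over the pad; all released (angle between dish_mid's own z axis and vertical below 0.12 rad and height (world z) of dish_mid below 0.026 m and x of bushing_a in the frame of dish_mid between -0.05 and -0.024 m and y of bushing_a in the frame of dish_mid between -0.028 and 0.028 m and z of bushing_a in the frame of dish_mid between -0.02 and 0.012 m and x of bushing_b in the frame of dish_mid between -0.05 and -0.024 m and y of bushing_b in the frame of dish_mid between -0.028 and 0.028 m and z of bushing_b in the frame of dish_mid between -0.02 and 0.012 m and angle between lid_grip's own z axis and vertical below 0.17 rad and height (world z) of lid_grip below 0.028 m and world x of lid_grip between 0.385 and 0.515 m and world y of lid_grip between -0.21 and 0.21 m and horizontal distance between lid_grip and dish_mid above 0.075 m); the robot touches nothing.
It fails at once if the dish is tilted by more than 10 degrees without its lid seated on it (angle between dish_mid's own z axis and vertical above 0.175 rad and not (z of lid_grip in the frame of dish_mid between 0.026 and 0.042 m and x of lid_grip in the frame of dish_mid between -0.012 and 0.012 m and y of lid_grip in the frame of dish_mid between -0.012 and 0.012 m)).
It also fails if it takes over 51 s, if anything falls off the work surface, if the arm or the gripper's body presses on something with over 40 N, if the wrist force passes 120 N, or if a joint passes its speed limit or range.

### The arm

A 6-joint arm with a two-finger parallel gripper is mounted at the origin on the work surface. World frame = base frame: x ahead of the robot, y to its left, z up, the work surface at z = 0. Lengths are in mm, angles in rad, forces in N, time in s.
With the tool pointing down it reaches from about 275 to 750 mm from the base axis. Payload 10.2 kg.
Tool frame: the origin (TCP) lies between the finger pads; the fingertips stand 11 mm ahead of it and the grasp point (between the pads) lies 8 mm behind it; z points along the fingers, y is the line along which they close (so a half turn about z gives the same grasp; the last joint's range is limited). The gripper opens to 85 mm and grips with 20 to 120 N. Pads are 22 mm wide; open, the fingers measure 114 mm over their backs; the gripper's body (76 mm by 85 mm) begins 54 mm behind the grasp point. The pads swing forward as they close: fully open they stand 13 mm farther back than shut.
Start: joints at [-1.525, 0.313, 1.498, -0, 1.331, -0.223], TCP at [139.413, -506.157, 242.294] pointing down, gripper open.
Joint ranges: [-2.94, 2.94], [-0.97, 2.17], [0.19, 2.56], [-1.23, 4.37], [0.02, 3.11], [-2.88, 2.88]. Speed limits (rad/s): [2.39, 2.39, 3.01, 3.14, 3.14, 3.14].

### API

Orientations are given as a unit quaternion [w, x, y, z].
In Python, from rig import sense, eyes, finish_job gives the robot as it stands.
- The arm moves only by the shell command python3 -m jog 'ROWS' [FORCE]. ROWS is JSON, a list of rows, each a list of 7 numbers: the shift along the tool's x, y, z in m, then the turn, a rotation vector about the tool's x, y, z in rad, then the finger opening in m, from 0 to 0.0854. In form: [[dx, dy, dz, rx, ry, rz, gripper], ...]. A call has 1 to 5 rows; each row shifts and turns the commanded pose from where the row before left it, along the tool's axes as they then stand; what a row does not reach is not made up. A row lasts 1/10 s, in which the tool goes at most 50 mm and 8.59 degrees, less where a joint would pass 70% of its speed; a pose out of reach is approached as far as the arm can. A call is refused whole if a number of a shift passes 0.05 or a number of a turn 0.15, either way. A call with a gripper value outside its range is refused whole. The fingers move at their own pace and stop on an object; FORCE is the grip in N (left out, the last holds). Time passes only in rows, so rows that do not move let the fingers close. It gives the time, the measured TCP pose, the force, the opening and the grip force at its end, in the units of the state.
- sense(): the state, without advancing time (a new reading comes with each control period).
- eyes.capture(name): name is "scene" or "top"; returns the picture (420x560x3 uint8, red, green, blue); there is no depth.
- eyes.calibration(name): a dict with "fx", "fy", "cx", "cy" (pixels), "cam_to_world" (4x4, takes a point from camera to world coordinates). Camera axes: x right, y down, z forward; pixel columns grow to the right and rows downward; lengths in mm; the calibration is good to about 2 mm. A picture is of the moment at which its call begins. calibration takes no time and is no camera call.
- finish_job(): hands the job in; it is judged then, once.
The state is a dict: "time_s": time; "joints": joint angles; "dq": joint speeds; "tau": joint torques, N m; "eef_pos": TCP position; "ee_rot": TCP orientation; "force": force on the tool from outside, world axes, zero at the start; "wrist_torque": the same for the moment, N m; "grip_width": opening from 0.0 (shut) to 1.0 (fully open); "grip_force": force on a finger pad.
Only numpy, scipy, OpenCV 4.12 (cv2) and the standard library are available. Lean on these libraries where they do the work, as an engineer would, in place of code of your own. Each camera call takes 0.05 s, during which the arm holds its last target. There are 200 camera calls.

## Working session

There is one attempt and no reset: what is moved stays moved. The work goes in short steps, Python scripts to look and compute and a shell command to move; the robot and the scene stay as the last step left them, time stands still between calls to the robot, and variables do not carry over. Pictures are saved under pics/ and viewed, at most 10 in all, crops included, and the job is handed in when it is done.

```bash
mkdir -p pics; ls; python3 - <<'E'
from rig import sense, eyes
import cv2
for n in("scene","top"):
    im=eyes.capture(n); cv2.imwrite(f"pics/{n}0.png",im[:,:,::-1])
    c=eyes.calibration(n); print(n,c)
print(sense())
E
```

```text
pics
scene {'fx': 497.8439237795978, 'fy': 497.8439237795978, 'cx': 280.46760109947274, 'cy': 211.3804773564909, 'cam_to_world': array([[ 3.91217536e-02,  8.24591254e-01, -5.64374655e-01,
         1.14524478e+03],
       [ 9.99179639e-01, -3.81981970e-02,  1.34516325e-02,
         4.23235815e+01],
       [-1.04659958e-02, -5.64437916e-01, -8.25409172e-01,
         9.58176203e+02],
       [ 0.00000000e+00,  0.00000000e+00,  0.00000000e+00,
         1.00000000e+00]])}
top {'fx': 442.36885978155016, 'fy': 442.36885978155016, 'cx': 274.500590079211, 'cy': 216.05670206505258, 'cam_to_world': array([[-1.90605687e-03, -9.97120859e-01,  7.58047496e-02,
         4.76052576e+02],
       [-9.99562041e-01,  4.13835974e-03,  2.93018938e-02,
         6.40849397e+01],
       [-2.95312369e-02, -7.57156991e-02, -9.96692048e-01,
         9.73052648e+02],
       [ 0.00000000e+00,  0.00000000e+00,  0.00000000e+00,
         1.00000000e+00]])}
{'time_s': 0.1, 'joints': array([-1.52541272e+00,  3.13374503e-01,  1.49835560e+00,  3.57702090e-05,
        1.33100627e+00, -2.23394281e-01]), 'dq': array([-1.38112631e-03, -2.08505802e-03, -2.99864002e-03, -1.84832680e-03,
        8.05149951e-05, -1.59964510e-03]), 'tau': array([ 3.29462557e-03, -4.12895179e+01, -2.60141623e+01, -1.71646288e-04,
        2.94969977e-03,  2.20536336e-06]), 'eef_pos': array([ 139.40505896, -505.92961044,  241.80437455]), 'ee_rot': array([-5.68050728e-04,  9.90983797e-01,  1.33980550e-01,  6.81334554e-05]), 'force': array([-0.78729076,  0.15167024, -0.32281118]), 'wrist_torque': array([-0.02337961, -0.00862393,  0.02013075]), 'grip_force': 0.0, 'grip_width': 0.99698685657711}
```

View pics/top0.png

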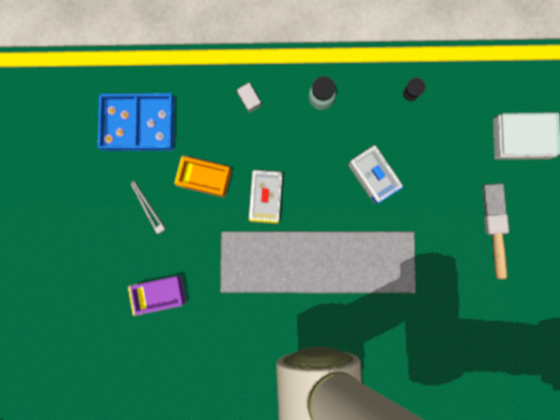

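View pics/scene0.png

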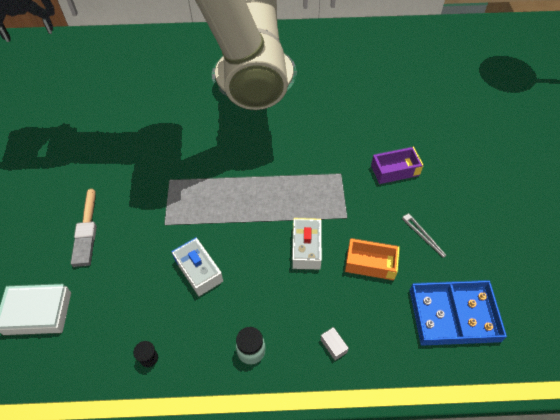

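The top view shows the red-gripped dish at about (265,196), with its yellow stripe at (264,220) facing the robot. The blue lookalike is at (376,174) and the grey pad spans roughly (220–415, 232–293). The scene view agrees: red grip at (308,235), stripe at the robot side.

```bash
cat > h.py <<'E'
import numpy as np, cv2
from rig import sense, eyes
from scipy.spatial.transform import Rotation as R
def ray(n,uv,z):
    c=eyes.calibration(n); T=c["cam_to_world"]
    d=T[:3,:3]@[(uv[0]-c["cx"])/c["fx"],(uv[1]-c["cy"])/c["fy"],1]; o=T[:3,3]
    return o+d*(z-o[2])/d[2]
def blob(mask,near=None,minA=8):
    n,l,s,c=cv2.connectedComponentsWithStats(mask.astype(np.uint8))
    return [(c[i],s[i,4],l==i) for i in range(1,n) if s[i,4]>=minA]
def red(im):
    h=cv2.cvtColor(im,cv2.COLOR_RGB2HSV); return ((h[...,0]<5)|(h[...,0]>175))&(h[...,1]>190)&(h[...,2]>150)
def rot(): 
    q=sense()["ee_rot"]; return R.from_quat([q[1],q[2],q[3],q[0]])
def tool(dw): return rot().inv().apply(dw)
E
python3 - <<'E'
from h import *
for n,roi in(("top",(235,160,295,232)),("scene",(285,208,330,278))):
    im=eyes.capture(n); h=cv2.cvtColor(im,cv2.COLOR_RGB2HSV)
    m=np.zeros(im.shape[:2],bool); x0,y0,x1,y1=roi; m[y0:y1,x0:x1]=1
    for c,a,_ in blob(red(im)&m): print(n,"red",c,a,ray(n,c,62).round(1))
    ye=(h[...,0]>18)&(h[...,0]<35)&(h[...,1]>110)&(h[...,2]>120)&m
    for c,a,_ in blob(ye): print(n,"yel",c,a,ray(n,c,35).round(1))
    dish=(((h[...,1]<60)&(h[...,2]>120))|ye|(red(im)&m))&m
    b=max(blob(dish),key=lambda t:t[1])
    cs,_=cv2.findContours(b[2].astype(np.uint8),cv2.RETR_EXTERNAL,cv2.CHAIN_APPROX_NONE)
    r=cv2.minAreaRect(cs[0]); P=np.array([ray(n,p,40) for p in cv2.boxPoints(r)])
    print(n,r,P.round(1).tolist(),P.mean(0).round(1))
    s=cv2.resize(im[y0-10:y1+10,x0-10:x1+10],None,fx=5,fy=5,interpolation=cv2.INTER_CUBIC); cv2.imwrite(f"pics/c_{n}.png",s[:,:,::-1])
a,b=cv2.imread("pics/c_top.png"),cv2.imread("pics/c_scene.png"); H=max(a.shape[0],b.shape[0])
f=lambda x:cv2.copyMakeBorder(x,0,H-x.shape[0],0,0,cv2.BORDER_CONSTANT)
cv2.imwrite("pics/c.png",np.hstack([f(a),f(b)])); print(H)
E
```

```text
top red [264.61904762 194.71428571] 63 [589.8 111.3  62. ]
top yel [263.21875  220.859375] 64 [537.3 115.7  35. ]
top ((264.99237060546875, 196.1066131591797), (30.493738174438477, 51.9390983581543), 4.085616588592529) [[536.9, 147.8, 40.0], [647.8, 140.2, 40.0], [642.6, 75.2, 40.0], [532.1, 83.4, 40.0]] [589.9 111.7  40. ]
scene red [305.78571429 231.07142857] 14 [585.6 108.6  62. ]
scene red [306.90909091 237.63636364] 11 [601.9 109.9  62. ]
scene ((307.0, 238.0), (60.0, 44.0), 90.0) [[508.7, 67.8, 40.0], [513.3, 166.4, 40.0], [664.0, 152.1, 40.0], [660.0, 61.1, 40.0]] [586.5 111.9  40. ]
460
```

View pics/c.png

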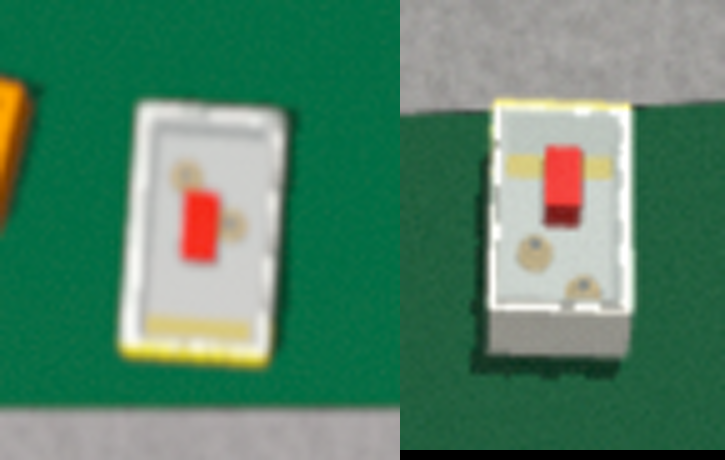

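Dish centre is about (589, 111.5) with its +x axis at about -4° yaw, yellow end toward the robot. The bushings are mid-dish. Next I turn the tool +0.34 rad and move over the dish.

```bash
python3 -m jog '[[0,0,0,0,0,0.113,0.085],[0,0,0,0,0,0.113,0.085],[0,0,0,0,0,0.114,0.085],[0.021,-0.034,0,0,0,0,0.085],[0.021,-0.034,0,0,0,0,0.085]]' >/dev/null
python3 -m jog '[[0.021,-0.034,0,0,0,0,0.085],[0.021,-0.034,0,0,0,0,0.085],[0.021,-0.034,0,0,0,0,0.085],[0.021,-0.034,0,0,0,0,0.085],[0.021,-0.034,0,0,0,0,0.085]]' >/dev/null
python3 -m jog '[[0.021,-0.034,0,0,0,0,0.085],[0.021,-0.034,0,0,0,0,0.085],[0.021,-0.034,0,0,0,0,0.085],[0.021,-0.034,0,0,0,0,0.085],[0.021,-0.034,0,0,0,0,0.085]]' >/dev/null
python3 -m jog '[[0.021,-0.034,0,0,0,0,0.085],[0.021,-0.034,0,0,0,0,0.085],[0.021,-0.034,0,0,0,0,0.085],[0.021,-0.034,0,0,0,0,0.085],[0.021,-0.034,0,0,0,0,0.085]]' 
cat >> h.py <<'E'
def go(x,y,z,yaw):
    s=sense(); r=rot(); M=r.as_matrix()
    print("t",s["time_s"],"pos",s["eef_pos"].round(1),"j",s["joints"].round(2),"zaxis",M[:,2].round(3),"yaw",np.degrees(np.arctan2(M[1,0],M[0,0])).round(2),"w",round(s["grip_width"],3))
    Rt=R.from_euler("z",yaw,degrees=True)*R.from_euler("x",180,degrees=True)
    print("shift tool",tool(np.array([x,y,z])-s["eef_pos"]).round(1),"turn",(r.inv()*Rt).as_rotvec().round(4))
E
python3 -c "
from h import *
go(589,111.5,14,-4.1)"
```

```text
time_s: 2.2
eef_pos: [537.3, 46.6, 242.2]
ee_rot: [0.0, 0.999, -0.035, -0.0]
force: [-0.4, -0.3, -0.8]
grip_width: 0.999
grip_force: 0.0
t 2.2 pos [537.3  46.6 242.2] j [-0.13  0.34  1.45 -0.    1.34  1.51] zaxis [-0. -0. -1.] yaw -4.07 w 0.999
shift tool [ 47.  -68.4 228.2] turn [0.0001 0.0001 0.0006]
```

```bash
python3 -m jog '[[0.0235,-0.034,0,0,0,0,0.085],[0.0235,-0.034,0,0,0,0,0.085],[0,0,0.04,0,0,0,0.085],[0,0,0.04,0,0,0,0.085],[0,0,0.04,0,0,0,0.085]]' >/dev/null
python3 -m jog '[[0,0,0.01,0,0,0,0.085],[0,0,0,0,0,0,0.085]]' >/dev/null
python3 - <<'E'
from h import *
go(589,111.5,14,-4.1)
for n in("top","scene"): cv2.imwrite(f"pics/d_{n}.png",eyes.capture(n)[:,:,::-1])
a=cv2.resize(cv2.imread("pics/d_scene.png")[150:330,220:400],(600,600)); cv2.imwrite("pics/d.png",a)
E
```

```text
t 2.9 pos [588.  109.4 111.6] j [-0.01  0.6   1.43  0.    1.12  1.63] zaxis [-0.002  0.    -1.   ] yaw -4.08 w 0.994
shift tool [ 1.1 -2.1 97.6] turn [0.0001 0.0023 0.0003]
```

View pics/d.png

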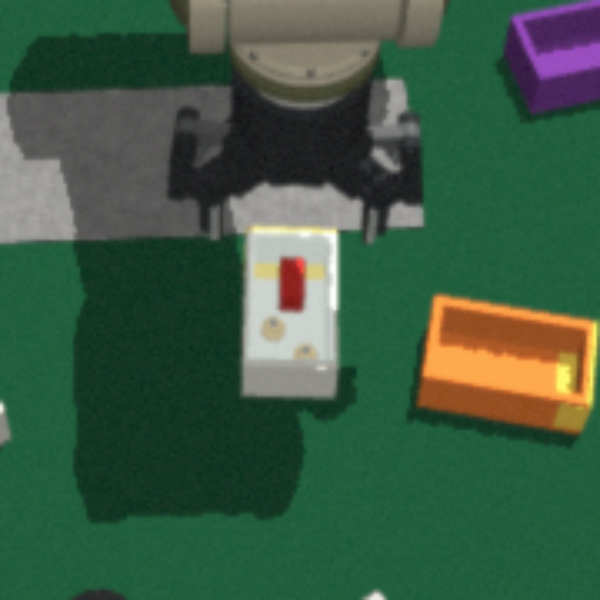

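The open fingers straddle the dish line: tips at (213,230) and (370,235), mid about 292, and the grip is also at 292. I descend and grip.

```bash
python3 -m jog '[[0.001,-0.002,0.025,0,0.002,0,0.085],[0,0,0.025,0,0,0,0.085],[0,0,0.025,0,0,0,0.085],[0,0,0.015,0,0,0,0.085],[0,0,0.007,0,0,0,0.085]]' 
python3 -m jog '[[0,0,0,0,0,0,0.075],[0,0,0,0,0,0,0.065],[0,0,0,0,0,0,0.06],[0,0,0,0,0,0,0.055],[0,0,0,0,0,0,0.05]]' 60
python3 -m jog '[[0,0,0,0,0,0,0.05],[0,0,0,0,0,0,0.05],[0,0,0,0,0,0,0.05],[0,0,0,0,0,0,0.05]]' 60
```

```text
time_s: 3.5
eef_pos: [590.1, 111.3, 15.5]
ee_rot: [0.0, 0.999, -0.036, 0.001]
force: [-0.1, 0.1, 0.7]
grip_width: 0.994
grip_force: 0.0
time_s: 4.0
eef_pos: [590.5, 111.3, 16.9]
ee_rot: [0.0, 0.999, -0.036, 0.002]
force: [-1.7, 0.0, 6.2]
grip_width: 0.696
grip_force: 66.1
time_s: 4.4
eef_pos: [590.5, 111.3, 16.9]
ee_rot: [0.0, 0.999, -0.036, 0.002]
force: [-0.4, -0.6, 6.9]
grip_width: 0.694
grip_force: 66.1
```

```bash
python3 -m jog '[[0,0,-0.008,0,0,0,0.05],[0,0,-0.018,0,0,0,0.05],[0,0,-0.022,0,0,0,0.05],[0,0,-0.022,0,0,0,0.05],[0,0,-0.012,0,0,0,0.05]]'
python3 -m jog '[[0,0,-0.004,0,0,0,0.05],[0,0,0,0,0.02,0,0.05],[0,0,0,0,0.04,0,0.05],[0,0,0,0,0.05,0,0.05],[0,0,0,0,0.05,0,0.05]]' >/dev/null
python3 - <<'E'
from h import *
go(589,111.5,14,-4.1)
cv2.imwrite("pics/e_scene.png",eyes.capture("scene")[:,:,::-1])
a=cv2.resize(cv2.imread("pics/e_scene.png")[150:330,220:400],(600,600)); cv2.imwrite("pics/e.png",a)
E
```

```text
time_s: 4.9
eef_pos: [590.0, 111.5, 99.5]
ee_rot: [-0.0, 0.999, -0.036, 0.002]
force: [-0.2, 0.2, -2.7]
grip_width: 0.696
grip_force: 65.1
t 5.4 pos [588.7 111.4  99.9] j [-0.    0.54  1.56 -0.01  0.87  1.65] zaxis [ 0.161 -0.012 -0.987] yaw -4.08 w 0.694
shift tool [-13.6  -0.1  84.9] turn [ 1.000e-04 -1.623e-01  4.000e-04]
```

View pics/e.png

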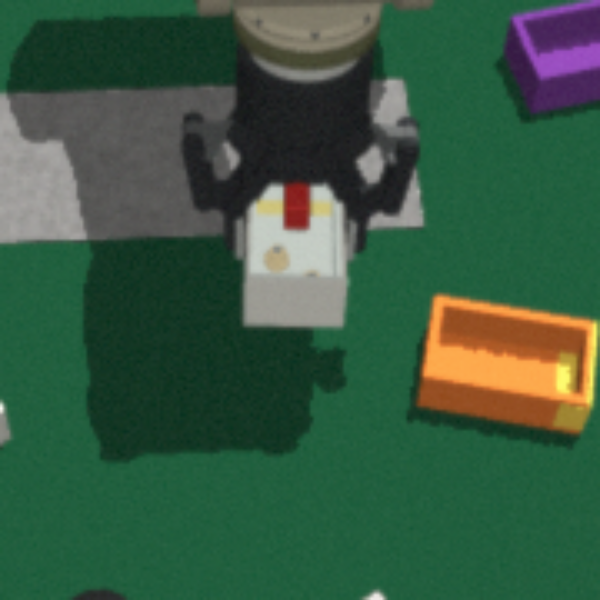

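The dish is lifted with the lid on (red grip at (297,205), bushings at (277,258) and (312,275)), and the yellow end, nearest the robot, is going down. I continue the tilt to about 30°, hold it, then check.

```bash
python3 -m jog '[[0,0,0,0,0.06,0,0.05],[0,0,0,0,0.06,0,0.05],[0,0,0,0,0.06,0,0.05],[0,0,0,0,0.06,0,0.05],[0,0,0,0,0.06,0,0.05]]' >/dev/null
python3 -m jog '[[0,0,0,0,0.04,0,0.05],[0,0,0,0,0.02,0,0.05],[0,0,0,0,0,0,0.05],[0,0,0,0,0,0,0.05],[0,0,0,0,0,0,0.05]]' >/dev/null
python3 -m jog '[[0,0,0,0,0,0,0.05],[0,0,0,0,0,0,0.05],[0,0,0,0,0,0,0.05],[0,0,0,0,0,0,0.05],[0,0,0,0,0,0,0.05]]' >/dev/null
python3 -m jog '[[0,0,0,0,0,0,0.05],[0,0,0,0,0,0,0.05],[0,0,0,0,0,0,0.05],[0,0,0,0,0,0,0.05],[0,0,0,0,0,0,0.05]]' >/dev/null
python3 - <<'E'
from h import *
go(589,111.5,14,-4.1)
cv2.imwrite("pics/f_scene.png",eyes.capture("scene")[:,:,::-1])
a=cv2.resize(cv2.imread("pics/f_scene.png")[180:280,260:360],(600,600),interpolation=cv2.INTER_CUBIC); cv2.imwrite("pics/f.png",a)
E
```

```text
t 7.45 pos [589.5 111.4 101.3] j [ 0.01  0.44  1.82 -0.11  0.36  1.75] zaxis [ 0.497 -0.035 -0.867] yaw -4.08 w 0.695
shift tool [-43.9  -0.1  75.4] turn [-1.00e-04 -5.22e-01  3.00e-04]
```

View pics/f.png

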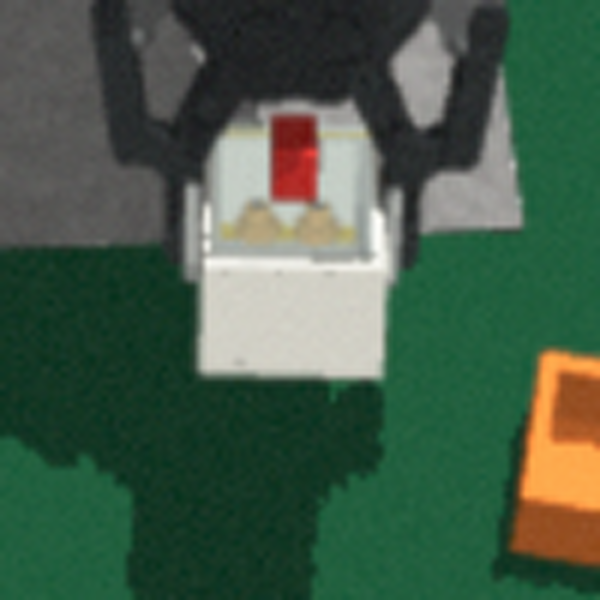

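Both bushings, at (258,222) and (317,222), rest on the interior yellow stripe, and the lid is still seated. I level the dish and lower it.

```bash
python3 -m jog '[[0,0,0,0,-0.03,0,0.05],[0,0,0,0,-0.06,0,0.05],[0,0,0,0,-0.06,0,0.05],[0,0,0,0,-0.06,0,0.05],[0,0,0,0,-0.06,0,0.05]]' >/dev/null
python3 -m jog '[[0,0,0,0,-0.06,0,0.05],[0,0,0,0,-0.06,0,0.05],[0,0,0,0,-0.06,0,0.05],[0,0,0,0,-0.05,0,0.05],[0,0,0,0,-0.022,0,0.05]]' >/dev/null
python3 -m jog '[[0,0,0.008,0,0,0,0.05],[0,0,0.016,0,0,0,0.05],[0,0,0.016,0,0,0,0.05],[0,0,0.016,0,0,0,0.05],[0,0,0.012,0,0,0,0.05]]' >/dev/null
python3 -m jog '[[0,0,0.005,0,0,0,0.05],[0,0,0.002,0,0,0,0.05],[0,0,0,0,0,0,0.05]]'
python3 -c "
from h import *
go(589,111.5,17,-4.1)"
```

```text
time_s: 9.3
eef_pos: [589.7, 111.4, 26.6]
ee_rot: [-0.0, 0.999, -0.036, 0.0]
force: [-0.6, 0.4, -3.0]
grip_width: 0.695
grip_force: 65.2
t 9.3 pos [589.7 111.4  26.6] j [-0.01  0.71  1.48  0.    0.95  1.63] zaxis [ 0.001  0.    -1.   ] yaw -4.08 w 0.695
shift tool [-0.7 -0.   9.6] turn [-0.0001 -0.0007  0.0004]
```

```bash
python3 -m jog '[[0,0,0.004,0,0,0,0.05],[0,0,0.003,0,0,0,0.05],[0,0,0.0015,0,0,0,0.05],[0,0,0.001,0,0,0,0.05],[0,0,0,0,0,0,0.05]]'
```

```text
time_s: 9.8
eef_pos: [589.6, 111.4, 17.1]
ee_rot: [-0.0, 0.999, -0.036, 0.0]
force: [-0.4, -0.6, -0.9]
grip_width: 0.693
grip_force: 65.5
```

```bash
python3 -m jog '[[0,0,0.0005,0,0,0,0.05],[0,0,0,0,0,0,0.05],[0,0,0,0,0,0,0.05],[0,0,0,0,0,0,0.062],[0,0,0,0,0,0,0.066]]'
python3 -m jog '[[0,0,0,0,0,0,0.074],[0,0,0,0,0,0,0.085],[0,0,0,0,0,0,0.085],[0,0,0,0,0,0,0.085],[0,0,0,0,0,0,0.085]]'
python3 -m jog '[[0,0,-0.015,0,0,0,0.085],[0,0,-0.025,0,0,0,0.085],[0,0,-0.03,0,0,0,0.085],[0,0,-0.03,0,0,0,0.085],[0,0,-0.03,0,0,0,0.085]]'
python3 - <<'E'
from h import *
im=eyes.capture("scene"); cv2.imwrite("pics/g_scene.png",im[:,:,::-1])
for c,a,_ in blob(red(im)): print(c,a,ray("scene",c,58).round(1))
a=cv2.resize(im[200:300,260:360,::-1],(600,600),interpolation=cv2.INTER_CUBIC); cv2.imwrite("pics/g.png",a)
E
```

```text
time_s: 10.3
eef_pos: [589.7, 111.3, 16.3]
ee_rot: [-0.0, 0.999, -0.036, 0.0]
force: [-0.7, -0.2, -0.3]
grip_width: 0.776
grip_force: 0.0
time_s: 10.8
eef_pos: [589.5, 111.4, 16.3]
ee_rot: [0.0, 0.999, -0.036, 0.0]
force: [-0.7, -0.5, -0.6]
grip_width: 0.997
grip_force: 0.0
time_s: 11.3
eef_pos: [589.4, 111.4, 148.8]
ee_rot: [-0.0, 0.999, -0.036, 0.001]
force: [-0.2, 0.6, 0.1]
grip_width: 0.993
grip_force: 0.0
[307.8 233. ] 20 [588.1 112.9  58. ]
```

View pics/g.png

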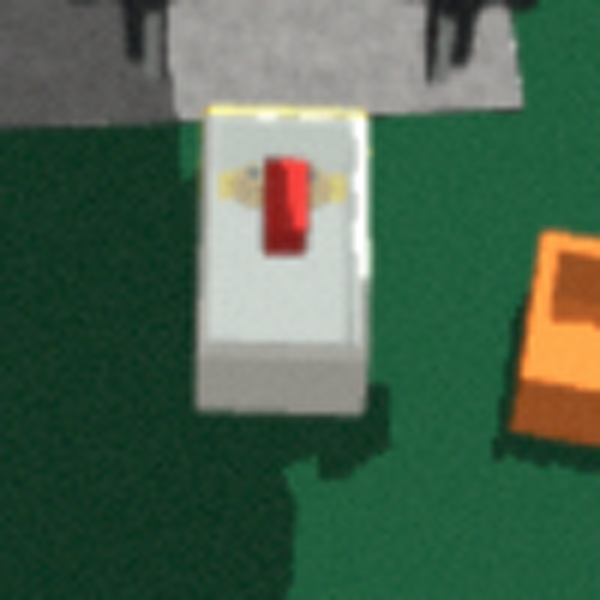

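The dish is flat with the lid seated, red grip at (287,205). Both bushings are at the yellow end, at (245,187) and (325,187). Next I grip the red block, with the TCP at about z 59.

```bash
python3 -m jog '[[-0.001,0,0.02,0,0,0,0.05],[0,0,0.025,0,0,0,0.045],[0,0,0.02,0,0,0,0.045],[0,0,0.01,0,0,0,0.045],[0,0,0,0,0,0,0.045]]'
python3 -m jog '[[0,0,0,0,0,0,0.045],[0,0,0,0,0,0,0.045]]'
```

```text
time_s: 11.85
eef_pos: [588.1, 111.5, 70.9]
ee_rot: [0.0, 0.999, -0.036, -0.001]
force: [0.2, -0.4, 0.2]
grip_width: 0.526
grip_force: 0.0
time_s: 12.05
eef_pos: [589.1, 111.5, 72.6]
ee_rot: [-0.0, 0.999, -0.036, 0.001]
force: [-1.1, 0.3, 0.2]
grip_width: 0.525
grip_force: 0.0
```

```bash
python3 -m jog '[[0,0,0.008,0,0,0,0.045],[0,0,0.0045,0,0,0,0.045],[0,0,0,0,0,0,0.035],[0,0,0,0,0,0,0.025],[0,0,0,0,0,0,0.018]]' 40
python3 -m jog '[[0,0,0,0,0,0,0.014],[0,0,0,0,0,0,0.01],[0,0,0,0,0,0,0.008],[0,0,0,0,0,0,0.008],[0,0,0,0,0,0,0.008]]' 40
```

```text
time_s: 12.55
eef_pos: [588.6, 111.5, 59.0]
ee_rot: [-0.0, 0.999, -0.036, 0.0]
force: [0.4, -0.6, 0.3]
grip_width: 0.211
grip_force: 0.0
time_s: 13.05
eef_pos: [588.7, 111.5, 59.1]
ee_rot: [-0.0, 0.999, -0.036, 0.0]
force: [-0.4, 1.4, 5.3]
grip_width: 0.174
grip_force: 39.9
```

```bash
python3 -m jog '[[0,0,-0.003,0,0,0,0.008],[0,0,-0.006,0,0,0,0.008],[0,0,-0.01,0,0,0,0.008],[0,0,-0.02,0,0,0,0.008],[0,0,-0.025,0,0,0,0.008]]'
python3 -m jog '[[0,0,-0.02,0,0,0,0.008],[-0.013,0.01,0,0,0,0,0.008],[-0.022,0.016,0,0,0,0,0.008],[-0.022,0.017,0,0,0,0,0.008],[-0.022,0.017,0,0,0,0,0.008]]'
python3 -m jog '[[-0.022,0.017,0,0,0,0,0.008],[-0.02,0.015,0,0,0,0,0.008],[-0.011,0.009,0,0,0,0,0.008],[0,0,0,0,0,0,0.008],[0,0,0,0,0,0,0.008]]'
python3 - <<'E'
from h import *
go(450,20,25,-4.1)
a=eyes.capture("scene")[120:300,180:420,::-1]
cv2.imwrite("pics/i.png",cv2.resize(a,(800,600),interpolation=cv2.INTER_CUBIC))
E
```

```text
time_s: 13.55
eef_pos: [588.0, 111.4, 123.5]
ee_rot: [0.0, 0.999, -0.036, -0.001]
force: [0.4, 0.3, -0.2]
grip_width: 0.175
grip_force: 39.4
time_s: 14.05
eef_pos: [504.4, 56.8, 143.4]
ee_rot: [0.0, 0.999, -0.035, 0.0]
force: [0.5, -0.8, -1.1]
grip_width: 0.177
grip_force: 39.4
time_s: 14.55
eef_pos: [450.1, 20.1, 143.4]
ee_rot: [0.0, 0.999, -0.036, 0.001]
force: [0.4, 0.0, -1.2]
grip_width: 0.174
grip_force: 39.4
t 14.55 pos [450.1  20.1 143.4] j [-0.22  0.26  1.85  0.    1.03  1.43] zaxis [ 0.001 -0.    -1.   ] yaw -4.1 w 0.174
shift tool [-3.000e-01  1.000e-01  1.184e+02] turn [ 0.     -0.0012 -0.0001]
```

View pics/i.png

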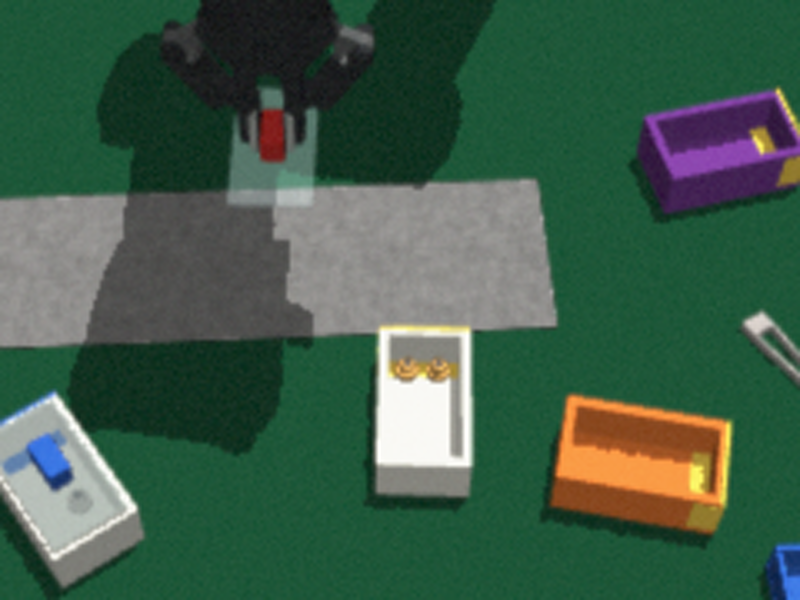

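The lid is held level, red grip at (272,135). The open dish stands at (423,410) with both bushings on the yellow stripe, at (405,368) and (438,368). I lower the lid onto the pad.

```bash
python3 -m jog '[[0,0,0.015,0,0,0,0.008],[0,0,0.025,0,0,0,0.008],[0,0,0.025,0,0,0,0.008],[0,0,0.025,0,0,0,0.008],[0,0,0.015,0,0,0,0.008]]'
python3 -m jog '[[0,0,0.006,0,0,0,0.008],[0,0,0.002,0,0,0,0.008],[0,0,0,0,0,0,0.008],[0,0,0,0,0,0,0.008]]'
```

```text
time_s: 15.1
eef_pos: [449.6, 20.7, 36.2]
ee_rot: [-0.0, 0.999, -0.035, -0.001]
force: [0.3, -0.0, -0.6]
grip_width: 0.177
grip_force: 39.4
time_s: 15.5
eef_pos: [450.2, 20.1, 30.5]
ee_rot: [0.0, 0.999, -0.036, 0.001]
force: [-0.9, -0.2, -1.1]
grip_width: 0.171
grip_force: 39.4
```

```bash
python3 -m jog '[[0,0,0.003,0,0,0,0.008],[0,0,0.0015,0,0,0,0.008],[0,0,0.0005,0,0,0,0.008],[0,0,0.0005,0,0,0,0.008],[0,0,0,0,0,0,0.008]]'
```

```text
time_s: 16.0
eef_pos: [449.7, 20.1, 25.1]
ee_rot: [0.0, 0.999, -0.036, 0.0]
force: [-3.6, -0.0, 12.6]
grip_width: 0.177
grip_force: 41.0
```

Contact at 12.6 N, so the lid is on the pad. I release and raise the arm.

```bash
python3 -m jog '[[0,0,-0.0005,0,0,0,0.012],[0,0,0,0,0,0,0.02],[0,0,0,0,0,0,0.028],[0,0,0,0,0,0,0.04],[0,0,0,0,0,0,0.045]]'
python3 -m jog '[[0,0,-0.01,0,0,0,0.045],[0,0,-0.03,0,0,0,0.045],[0,0,-0.04,0,0,0,0.045],[0,0,-0.04,0,0,0,0.045],[0,0,-0.04,0,0,0,0.045]]'
python3 -m jog '[[-0.02,0,-0.02,0,0,0,0.045],[-0.03,0,0,0,0,0,0.045],[-0.03,0,0,0,0,0,0.045],[0,0,0,0,0,0,0.045],[0,0,0,0,0,0,0.045]]'
python3 - <<'E'
from h import *
im=eyes.capture("scene")
for c,a,_ in blob(red(im)): print(c,a,ray("scene",c,25).round(1))
cv2.imwrite("pics/k.png",cv2.resize(im[120:300,180:420,::-1],(800,600),interpolation=cv2.INTER_CUBIC))
E
```

```text
time_s: 16.5
eef_pos: [449.6, 20.1, 24.7]
ee_rot: [-0.0, 0.999, -0.036, -0.0]
force: [-0.1, 0.0, -0.9]
grip_width: 0.529
grip_force: 0.0
time_s: 17.0
eef_pos: [449.2, 20.2, 187.2]
ee_rot: [0.0, 0.999, -0.036, 0.0]
force: [0.9, 0.1, -0.0]
grip_width: 0.526
grip_force: 0.0
time_s: 17.5
eef_pos: [370.0, 25.8, 205.6]
ee_rot: [0.0, 0.999, -0.036, 0.001]
force: [-0.0, -0.2, 0.4]
grip_width: 0.526
grip_force: 0.0
[264.22222222 192.22222222] 27 [451.3  21.8  25. ]
```

View pics/k.png

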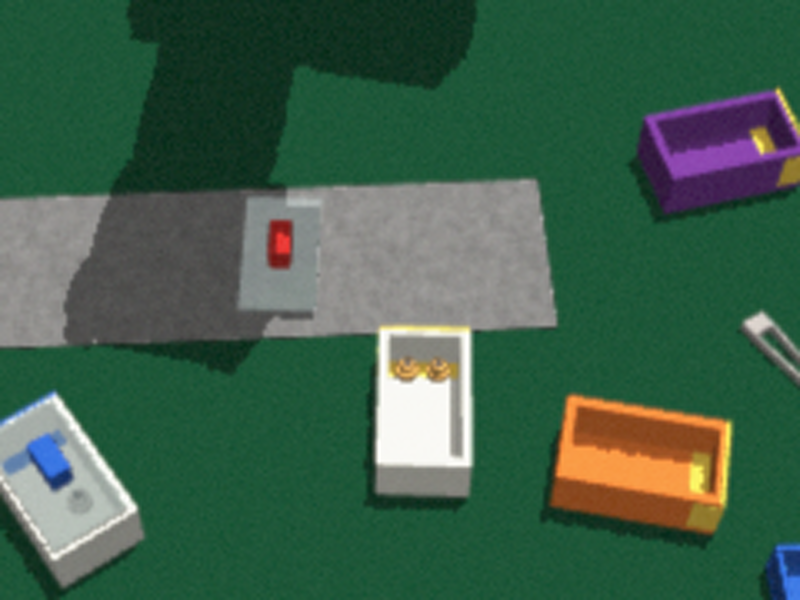

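The lid lies flat on the pad, grip up at (280,243), or about (451,22) mm. The bushings are still at the yellow end, at (405,368) and (438,368), and the arm is clear.

```bash
python3 -c "
from rig import finish_job
print(finish_job())"
```

```text
the job is handed in; nothing more can be done
None
```

I handed the job in at about 17.6 s: in the last picture both bushings are at the yellow end of the flat dish, the lid lies grip up on the grey pad and the arm is clear; no verdict was returned.

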